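# Date and seal a storage box

## Task

Two storage boxes of the same batch stand on the table; one is dated and sealed, on the other the seal button still stands up with its red collar showing. With a fingertip, flick the ribbed day wheel on the unsealed box click by click until it rests with the same day colour on top as the wheel of the sealed box, and press its seal button fully down. Leave the sealed box and the things round about alone, and do not lift the unsealed box or shove it from its place.

Things in the scene. Friction and masses are not known exactly. Their poses are not given: they have to be found in the camera images.
- unsealed_box: The storage box to work on: whitish tub with slate-grey lid, 130 (x) x 190 (y) mm, lid top 86 mm above the table, 0.9 kg, loose. Origin: centre of the underside, z up. On the lid: day wheel at y +46 mm, in a 94 (x) x 50 (y) mm housing whose top is 96 mm above the table; round seal button at y -50 mm. Everything else on the lid is lower.
- unsealed_axle (a point): Middle of the unsealed box's day-wheel axle, 81 mm above the table; axes as the box, axle along y. The wheel stands upright, 26 mm wide, with 7 pale grey radial ribs 4 mm thick, crests at radius 34 mm (115 mm above the table at most) and a flat coloured face 20 mm from the axle between each two ribs.
- unsealed_wheel (a joint): Its angle, rad; grows as the wheel's top moves to box +x, endless both ways. On top: blue at 0, then each +0.898 (one click) yellow, red, brown, green, orange, black, blue. Sprung clicks: at rest a face is level on top, ribs 0.449 rad to either side of the top. 2 to 3 N at a rib moves it; past half a click it runs on to the next click if nothing blocks it.
- seal_top (a point): Centre of the top of the unsealed box's seal button, a slate-grey disc 38 mm in diameter, 104 mm above the table when up; while it is up a red collar 45 mm in diameter shows round its foot
- seal_button (a joint): Travel of that button, m: 0 up (unsealed), 0.011 fully down (sealed). Goes straight down under about 4 to 6 N, has no spring and stays where it is left.
- sealed_box: The finished box, not to be touched: whitish tub with slate-grey lid, 130 (x) x 190 (y) mm, lid top 86 mm above the table, 0.9 kg, loose. Origin: centre of the underside, z up. Same as the other, but its button is already down and cannot move; its day wheel shows the colour to match.
- sealed_axle (a point): Middle of the sealed box's day-wheel axle; axes as the box
- sealed_wheel (a joint): Angle of the sealed box's day wheel, coded as the other: multiples of 0.898 rad show blue (0), yellow (1), red (2), brown (3), green (4), orange (5), black (6) on top
- mug: bystander: white mug with red rings, 82 x 112 mm, 94 mm high; origin under its centre
- cinnamon_jar: bystander: spice jar with a grey lid, 41 mm in diameter, 73 mm high; origin under its centre
- vanilla: bystander: small bottle, brown label and white cap, 41 mm in diameter, 84 mm high; origin under its centre
- scoop: bystander: steel measuring cup with a handle, 136 mm long, 33 mm high; origin under its centre

How it is judged:
By the outcome, as a careful person would: the job done as asked, in the order asked, and still so for the second after the job is handed in, with the robot touching nothing.
It also fails if it takes over 51 s, if anything falls off the work surface, if the arm or the gripper's body presses on something with over 40 N, if the wrist force passes 120 N, or if a joint passes its speed limit or range.

## Robot

A 6-joint arm with a two-finger parallel gripper is mounted at the origin on a cart in front of the work surface, level with it; the furniture and walls round the work are solid. World frame = base frame: x ahead of the robot, y to its left, z up, the work surface at z = 0. Lengths are in m, angles in rad, forces in N, time in s.
With the tool pointing down it reaches from about 0.375 to 0.9 m from the base axis. Payload 3.1 kg.
Tool frame: the origin (TCP) lies between the finger pads; the fingertips stand manip.finger_overhang ahead of it and the grasp point (between the pads) lies 5 mm behind it (manip.finger_overhang is the distance from the TCP to the fingertips, in m); z points along the fingers, y is the line along which they close (so a half turn about z gives the same grasp; the last joint's range is limited). The gripper opens to 85 mm and grips with 20 to 120 N. Pads are 22 mm wide; open, the fingers measure 114 mm over their backs; the gripper's body (76 mm by 85 mm) begins 54 mm behind the grasp point. The pads swing forward as they close: fully open they stand 13 mm farther back than shut.
Start: joints at [1.042, 0.527, 1.433, -0, 1.181, -0.178], TCP at [0.215, 0.587, 0.245] pointing down, gripper open.
Joint ranges: [-3.08, 3.08], [-0.75, 2.2], [0.22, 2.44], [-1.43, 4.57], [0, 2.65], [-2.85, 2.85]. Speed limits (rad/s): [2.79, 2.79, 3.14, 3.14, 3.14, 3.14].

## Interface

Orientations are given as a unit quaternion [x, y, z, w].
In Python, from station import manip gives the robot as it stands.
- The arm moves only by the tool drive_tool, never from a script. Its argument "plan" is a list of rows, each a list of 7 numbers: the shift along the tool's x, y, z in m, then the turn, a rotation vector about the tool's x, y, z in degrees, then the opening, from -1 (shut) to 1 (fully open). In form: [[x, y, z, wx, wy, wz, gripper], ...]. A call has 1 to 10 rows; each row shifts and turns the commanded pose from where the row before left it, along the tool's axes as they then stand; what a row does not reach is not made up. A row lasts 1/10 s, in which the tool goes at most 50 mm and 8.59 degrees, less where a joint would pass 70% of its speed; a pose out of reach is approached as far as the arm can. A call is refused whole if a number of a shift passes 0.05 or a number of a turn 8.59, either way. A call with a gripper value outside its range is refused whole. The fingers move at their own pace and stop on an object; "newtons" is the grip in N (left out, the last holds). Time passes only in rows, so rows that do not move let the fingers close. It gives the time, the measured TCP pose, the force, the opening and the grip force at its end, in the units of the state.
- manip.sense(): the state, without advancing time (a new reading comes with each control period).
- manip.snapshot(name): name is "scene" or "top"; returns a dict with "image" (420x560x3 uint8, red, green, blue), "z_map" (420x560 float32, m along the optical axis (not along the pixel's ray), 0 where there is no reading), "fov_y" (degrees; the focal length in pixels is half the picture's height over the tangent of half this angle, whatever the lens; pixels are square), "cx", "cy" (the principal point, pixels), "extrinsics" (4x4, takes a point from camera to world coordinates). Camera axes: x right, y up, looking along -z (the intrinsics and any distortion apply to the point x, -y, -z); pixel columns grow to the right and rows downward; lengths in m; the calibration is good to about 2 mm. A picture is of the moment at which its call begins.
- manip.sign_off(): hands the job in; it is judged then, once.
The state is a dict: "t": time; "q": joint angles; "qd": joint speeds; "tau": joint torques, N m; "tcp_pos": TCP position; "tool_rot": TCP orientation; "force": force on the tool from outside, world axes, zero at the start; "ft_torque": the same for the moment, N m; "finger_gap": opening from 0.0 (shut) to 1.0 (fully open); "gripper_force": force on a finger pad.
Only numpy, scipy, OpenCV 4.12 (cv2) and the standard library are available. Lean on these libraries where they do the work, as an engineer would, in place of code of your own. Each camera call takes 0.05 s, during which the arm holds its last target. There are 200 camera calls.

## Working session

There is one attempt and no reset: what is moved stays moved. The work goes in short steps, Python scripts to look and compute and a tool call to move; the robot and the scene stay as the last step left them, time stands still between calls to the robot, and variables do not carry over. Pictures are saved under pics/ and viewed, at most 10 in all, crops included, and the job is handed in when it is done.

Besides the shell and the picture viewer there is one more tool, called after "Request:" in YAML: its name, and indented under it one key for each argument. drive_tool: Moves the arm, as the interface text tells. Its arguments: {"type":"object","properties":{"plan":{"type":"array"},"newtons":{"type":"number"}},"required":["plan"]}

```bash
mkdir -p pics; ls
cat > h.py <<'E'
import numpy as np, cv2
from station import manip
def grab(n):
    s=manip.snapshot(n); np.savez('%s.npz'%n,**s); return s
def load(n): return dict(np.load('%s.npz'%n))
def f(s): return 210/np.tan(np.radians(float(s['fov_y']))/2)
def cloud(s):
    v,u=np.mgrid[:420,:560]; z=s['z_map']; F=f(s)
    P=np.stack([(u-s['cx'])/F*z,-(v-s['cy'])/F*z,-z],-1)
    E=s['extrinsics']; return P@E[:3,:3].T+E[:3,3]
E
python3 - <<'E'
from h import *
print(manip.finger_overhang, {k:v for k,v in manip.sense().items()})
for n in('scene','top'):
    s=grab(n); print([k for k in s],s['fov_y'],s['cx'],s['cy'],s['extrinsics'].round(3).tolist())
    cv2.imwrite('pics/%s0.png'%n,cv2.cvtColor(s['image'],cv2.COLOR_RGB2BGR))
E
```

```text
pics
0.014 {'t': 0.0, 'q': array([ 1.04149897e+00,  5.28472653e-01,  1.43390428e+00, -1.98142400e-05,
        1.18139715e+00, -1.78509429e-01]), 'qd': array([ 0.00036183, -0.00218236, -0.00034765, -0.00036927, -0.00085242,
        0.00242509]), 'tau': array([ 9.21272003e-04, -4.42349052e+01, -1.78030533e+01, -8.31738816e-05,
        8.38110514e-03, -3.12190252e-06]), 'tcp_pos': array([0.21440369, 0.58634213, 0.24432897]), 'tool_rot': array([ 1.74492252e-01,  9.84657943e-01, -1.02629387e-03, -3.69406218e-04]), 'force': array([-0.65520612, -0.02067622,  0.03913988]), 'ft_torque': array([ 0.04267172,  0.00160163, -0.04760785]), 'gripper_force': 0.0, 'finger_gap': 1.0025715906116601}
['image', 'z_map', 'fov_y', 'cx', 'cy', 'extrinsics'] 49.47471219036956 285.47817725695705 209.16418441923867 [[0.533, 0.533, -0.657, -0.301], [-0.846, 0.317, -0.429, -0.602], [-0.02, 0.785, 0.619, 0.924], [0.0, 0.0, 0.0, 1.0]]
['image', 'z_map', 'fov_y', 'cx', 'cy', 'extrinsics'] 56.140331340409496 277.9117599969527 210.50372035472486 [[-0.018, 0.991, -0.131, 0.43], [-1.0, -0.02, -0.015, 0.001], [-0.017, 0.13, 0.991, 1.271], [0.0, 0.0, 0.0, 1.0]]
```

View pics/scene0.png

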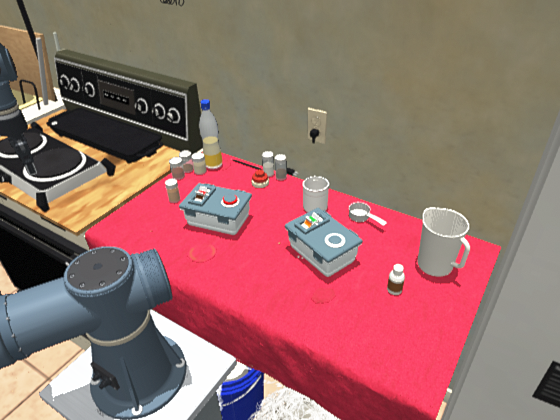

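View pics/top0.png

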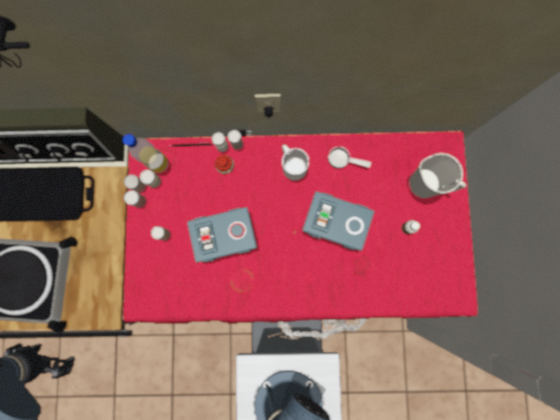

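The unsealed box (red collar) is at top-view pixel (222,235), and the sealed one is at (340,221). Next I'll measure both and zoom in on the wheels.

Run:
```python
from h import *
t=load('top'); s=load('scene')
def crop(d,x,y,w=80,h=60): 
    return cv2.resize(cv2.cvtColor(d['image'],cv2.COLOR_RGB2BGR)[y:y+h,x:x+w],(400,300),interpolation=cv2.INTER_CUBIC)
m=np.vstack([np.hstack([crop(t,182,205),crop(t,298,190)]),np.hstack([crop(s,178,178),crop(s,283,203)])])
cv2.imwrite('pics/m.png',m)
for d in(t,s):
  C=cloud(d); np.save
  tab=(abs(C[...,2])<.02)&(C[...,0]>.3)&(C[...,0]<.8)&(abs(C[...,1])<.5)
  print('table z',np.median(C[tab][:,2]))
  # lid: points z .075..0.125
  k=((C[...,2]>.078)&(C[...,2]<.094)).astype(np.uint8)
  n,l,st,_=cv2.connectedComponentsWithStats(k)
  for i in range(1,n):
    if st[i,4]>500:
      p=C[l==i]; print(st[i],p.mean(0).round(3), cv2.minAreaRect((p[:,:2]*1000).astype(np.float32)))
# colour things
hsv=cv2.cvtColor(t['image'],cv2.COLOR_RGB2HSV)
print(t['image'][228:250:2,196:216:2].tolist() if 0 else '')
```

```text
table z 1.713256183899503e-05
[105 114 314  10 588] [0.878 0.063 0.086] ((878.331298828125, 66.6968994140625), (5.8392534255981445, 979.6720581054688), 0.0021650006528943777)
[478 126  25 231 648] [ 0.479 -0.61   0.086] ((494.30645751953125, -610.7434692382812), (684.3558959960938, 6.7656168937683105), 0.1047407016158104)
[ 302  191   72   60 2391] [ 0.551 -0.165  0.086] ((553.1932983398438, -161.58990478515625), (189.68569946289062, 134.46990966796875), 70.23636627197266)
[ 187  207   69   56 2218] [0.518 0.189 0.086] ((518.9064331054688, 193.00637817382812), (135.5726776123047, 190.23785400390625), 12.488666534423828)
[   0  243   59   78 1770] [0.391 0.767 0.085] ((388.36920166015625, 787.043701171875), (186.16944885253906, 220.39163208007812), 84.65829467773438)
table z -0.0003219189763636887
[ 218  127  300   96 1235] [ 0.881 -0.149  0.086] ((879.2227172851562, -70.1868896484375), (16.649450302124023, 1082.362548828125), 0.07477764785289764)
[  0 147  98  44 942] [0.357 0.804 0.083] ((395.40277099609375, 875.2152709960938), (370.423828125, 219.82850646972656), 85.89978790283203)
[ 179  183   73   37 1380] [0.512 0.179 0.086] ((521.9826049804688, 189.90896606445312), (142.50328063964844, 190.82843017578125), 12.482622146606445)
[ 285  208   78   55 1974] [ 0.545 -0.176  0.086] ((556.170654296875, -164.40260314941406), (192.60716247558594, 138.35523986816406), 69.75463104248047)
```

View pics/m.png

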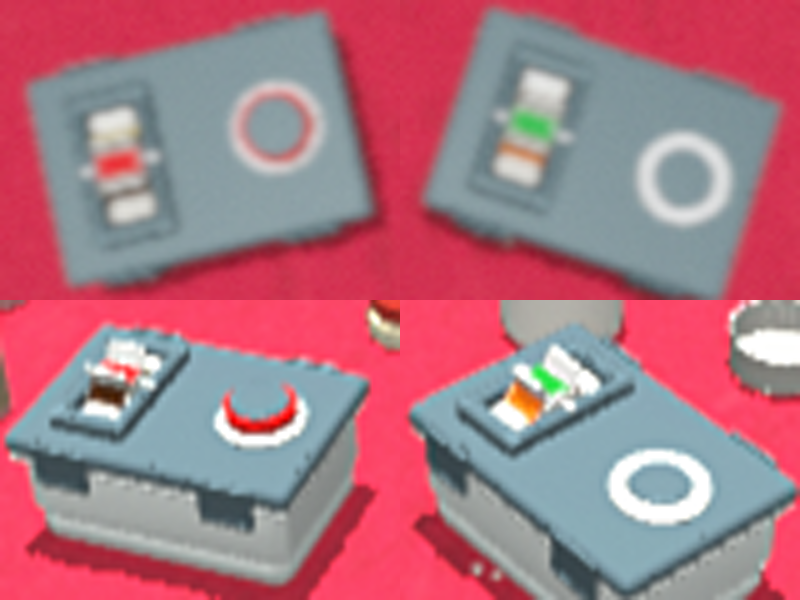

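Top row of the montage: the unsealed wheel shows red on top (2), with brown on the robot side (-x). The sealed wheel shows green on top (4), with orange on the robot side. So I need two + clicks, with the top moving to box +x. Before moving I'll refine the button and wheel points.

```bash
cat > meas.py <<'E'
from h import *
yaw=np.radians(12.49); R=np.array([[np.cos(yaw),-np.sin(yaw)],[np.sin(yaw),np.cos(yaw)]])
def ray(d,uv,z):
    F=f(d); E=d['extrinsics']; r=E[:3,:3]@np.array([(uv[0]-d['cx'])/F,-(uv[1]-d['cy'])/F,-1]); return E[:3,3]+r*(z-E[2,3])/r[2]
E
python3 - <<'E'
from meas import *
for n in('top','scene'):
  d=load(n); C=cloud(d); c0=np.array([.520,.1915])
  L=(C[...,:2]-c0)@R   # box coords
  b=(np.hypot(L[...,0],L[...,1]+.05)<.03)&(C[...,2]>.100)&(C[...,2]<.108)
  p=C[b]; print(n,'button',b.sum(),p.mean(0).round(4),'box ctr',((p[:,:2].mean(0))-R@[0,-.05]).round(4), cv2.minEnclosingCircle((L[b]*1000).astype(np.float32)))
  w=(abs(L[...,0])<.05)&(abs(L[...,1]-.046)<.03)&(C[...,2]>.104)
  q=L[w]; print('wheel',w.sum(),q.mean(0).round(4),q.min(0).round(4),q.max(0).round(4),C[w][:,2].max())
  hsv=cv2.cvtColor(d['image'],cv2.COLOR_RGB2HSV)
  wr=(hsv[...,1]<40)&(hsv[...,2]>170)&(np.hypot(L[...,0],L[...,1]+.05)<.04)
  v,u=np.nonzero(wr); 
  if len(u)>10:
    e=cv2.fitEllipse(cv2.convexHull(np.stack([u,v],1).astype(np.int32))); P=ray(d,e[0],.087); print('ring',e,P.round(4),(P[:2]-R@[0,-.05]).round(4))
  k=(hsv[...,1]>120)&((hsv[...,0]<8)|(hsv[...,0]>172))&(abs(L[...,0])<.03)&(abs(L[...,1]-.046)<.02)
  v,u=np.nonzero(k);P=ray(d,(u.mean(),v.mean()),.101);print('redface',k.sum(),P.round(4),((P[:2]-c0)@R).round(4))
  w2=(C[...,2]>.084)&(C[...,2]<.088)&(abs(L)<.13).all(-1); print('lid edges',np.percentile(L[w2],1,axis=0).round(4),np.percentile(L[w2],99,axis=0).round(4))
E
```

```text
top button 119 [0.5301 0.144  0.1028] box ctr [0.5193 0.1929] ((-0.9809819459915161, -48.72374725341797), 22.100608825683594)
wheel 46 [-0.0005  0.0473] [-0.0167  0.0353] [0.0149 0.0606] 0.11574898197509254
ring ((236.9405975341797, 230.12408447265625), (19.773250579833984, 20.351186752319336), 57.80052947998047) [0.5294 0.1433 0.087 ] [0.5186 0.1921]
redface 24 [0.5084 0.2374 0.101 ] [-0.0014  0.0473]
lid edges [-0.0666 -0.0908] [0.0642 0.0938]
scene button 75 [0.53   0.1416 0.1028] box ctr [0.5192 0.1904] ((-3.382018566131592, -51.20836639404297), 21.165857315063477)
wheel 40 [0.0022 0.0436] [-0.0192  0.0321] [0.0172 0.0588] 0.11394029988321197
ring ((229.83172607421875, 200.62770080566406), (13.766003608703613, 18.585308074951172), 84.46664428710938) [0.536  0.1459 0.087 ] [0.5252 0.1947]
redface 9 [0.5152 0.2331 0.101 ] [0.0043 0.0417]
lid edges [-0.0676 -0.0927] [0.0642 0.0903]
```

Request:
drive_tool:
  plan:
    - [0,0,0,0,0,-8.15,-1]
    - [0,0,0,0,0,-8.15,-1]
    - [0,0,0,0,0,-8.15,-1]
    - [0,0,0,0,0,-8.15,-1]
    - [0,0,0,0,0,0,-1]
    - [0,0,0,0,0,0,-1]
  newtons: 20

```text
t: 0.7
tcp_pos: [0.2146, 0.5867, 0.2449]
tool_rot: [-0.107, 0.994, -0.0, -0.0]
force: [-0.8, -1.0, 0.5]
finger_gap: 0.0
gripper_force: 0.0
```

```bash
cat > go.py <<'E'
from meas import *
import sys
from scipy.spatial.transform import Rotation as Ro
# target: box-frame offset from 'w'heel axle or 'b'utton, tip height
c=np.array([.5195,.192]); 
def delta(which,x,y,tip):
    s=manip.sense(); T=Ro.from_quat(s['tool_rot'])
    g=c+R@[x,(.046 if which=='w' else -.05)+y]; P=np.r_[g,tip+manip.finger_overhang]
    print('t',round(s['t'],2),'gap',round(s['finger_gap'],3),'F',s['force'].round(2))
    tx=T.as_matrix(); print('yaw x',np.degrees(np.arctan2(tx[1,0],tx[0,0])).round(2),'tilt',tx[:,2].round(4))
    print('tool shift mm',(T.inv().apply(P-s['tcp_pos'])*1000).round(1))
    tc=s['tcp_pos']; L=R.T@(tc[:2]-c); print('tcp rel wheel mm',((L-[0,.046])*1000).round(1),'tip z',((tc[2]-.014)*1000).round(1))
if __name__=='__main__': delta(sys.argv[1],*map(float,sys.argv[2:]))
E
python3 go.py w -.045 0 .140
```

```text
t 0.7 gap 0.0 F [-0.84 -1.    0.53]
yaw x -167.67 tilt [-3.e-04 -7.e-04 -1.e+00]
tool shift mm [-168.4 -404.8   91.1]
tcp rel wheel mm [-212.3  405.3] tip z 230.9
```

Request:
drive_tool:
  plan:
    - [-0.0187,-0.045,0,0,0,0,-1]
    - [-0.0187,-0.045,0,0,0,0,-1]
    - [-0.0187,-0.045,0,0,0,0,-1]
    - [-0.0187,-0.045,0,0,0,0,-1]
    - [-0.0187,-0.045,0,0,0,0,-1]
    - [-0.0187,-0.045,0,0,0,0,-1]
    - [-0.0187,-0.045,0,0,0,0,-1]
    - [-0.0187,-0.045,0,0,0,0,-1]
    - [-0.0187,-0.045,0.02,0,0,0,-1]
    - [0,0,0.03,0,0,0,-1]

```text
t: 1.7
tcp_pos: [0.4714, 0.2262, 0.1978]
tool_rot: [-0.104, 0.995, -0.0, 0.005]
force: [0.2, 0.2, 0.8]
finger_gap: 0.003
gripper_force: 0.0
```

```bash
python3 go.py w -.045 0 .107
```

```text
t 1.7 gap 0.003 F [0.23 0.24 0.77]
yaw x -168.01 tilt [ 9.5e-03  6.0e-04 -1.0e+00]
tool shift mm [ 6.2  2.2 76.8]
tcp rel wheel mm [-39.5  -2.2] tip z 183.8
```

Request:
drive_tool:
  plan:
    - [0,0,0.02,0,0,0,-1]
    - [0,0,0.02,0,0,0,-1]
    - [0,0,0,0,0,0,-1]
    - [0,0,0,0,0,0,-1]
    - [0,0,0,0,0,0,-1]

```text
t: 2.2
tcp_pos: [0.466, 0.2304, 0.1574]
tool_rot: [-0.109, 0.994, 0.0, 0.001]
force: [-0.2, -0.4, -0.1]
finger_gap: -0.001
gripper_force: 0.0
```

```bash
python3 go.py w -.045 0 .107
python3 - <<'E'
from meas import *
a=[]
for n in('top','scene'):
    s=grab(n); im=cv2.cvtColor(s['image'],cv2.COLOR_RGB2BGR)
    x,y=(172,195) if n=='top' else (168,158)
    a.append(cv2.resize(im[y:y+80,x:x+80],(400,400),interpolation=cv2.INTER_CUBIC))
    C=cloud(s); L=(C[...,:2]-np.array([.5195,.192]))@R-[0,.046]
    k=(C[...,2]>.13)&(C[...,2]<.3)&(np.hypot(*np.moveaxis(L,-1,0))<.12)
    print(n,k.sum(),[(lo,L[k&(abs(C[...,2]-lo)<.006)].min(0).round(4),L[k&(abs(C[...,2]-lo)<.006)].max(0).round(4)) for lo in(.14,.15,.17) if (k&(abs(C[...,2]-lo)<.006)).sum()], C[k][:,2].min())
cv2.imwrite('pics/m2.png',np.hstack(a))
E
```

```text
t 2.2 gap -0.001 F [-0.2  -0.43 -0.14]
yaw x -167.52 tilt [ 2.1e-03  6.0e-04 -1.0e+00]
tool shift mm [ 1.2 -3.  36.4]
tcp rel wheel mm [-43.9   3. ] tip z 143.4
top 133 [] 0.18886597858361043
scene 1016 [(0.14, array([-0.0492, -0.0021]), array([-0.0458,  0.0095])), (0.15, array([-0.0582, -0.0111]), array([-0.039 ,  0.0157])), (0.17, array([-0.0573, -0.0133]), array([-0.0377,  0.0151]))] 0.14152361760433718
```

View pics/m2.png

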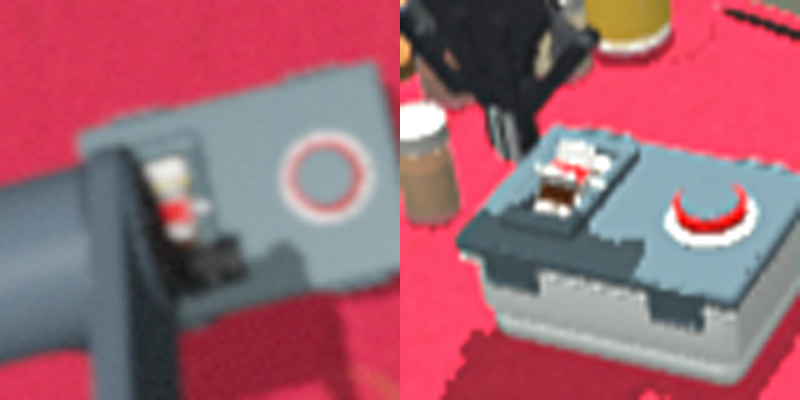

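The fingers are behind the wheel at montage right (515,140), lined up with it to a few mm. Descending now.

Request:
drive_tool:
  plan:
    - [0,-0.003,0.018,0,0,0,-1]
    - [0,0,0.018,0,0,0,-1]
    - [0,0,0,0,0,0,-1]
    - [0,0,0,0,0,0,-1]
    - [-0.005,0,0,0,0,0,-1]
    - [-0.005,0,0,0,0,0,-1]
    - [-0.005,0,0,0,0,0,-1]
    - [0,0,0,0,0,0,-1]
    - [0,0,0,0,0,0,-1]

```text
t: 3.2
tcp_pos: [0.4808, 0.2303, 0.1204]
tool_rot: [-0.109, 0.994, 0.0, 0.0]
force: [-0.2, -0.1, 0.4]
finger_gap: 0.0
gripper_force: 0.0
```

```bash
python3 go.py w 0 0 .107
```

```text
t 3.2 gap 0.0 F [-0.16 -0.06  0.41]
yaw x -167.5 tilt [ 2.e-04  0.e+00 -1.e+00]
tool shift mm [-29.5   0.2  -0.5]
tcp rel wheel mm [-29.5  -0.2] tip z 106.4
```

Request:
drive_tool:
  plan:
    - [-0.004,0,0,0,0,0,-1]
    - [-0.004,0,0,0,0,0,-1]
    - [-0.004,0,0,0,0,0,-1]
    - [-0.004,0,0,0,0,0,-1]
    - [0,0,0,0,0,0,-1]

```text
t: 3.7
tcp_pos: [0.4981, 0.2341, 0.1205]
tool_rot: [-0.109, 0.994, 0.0, 0.002]
force: [-0.5, -1.0, -0.0]
finger_gap: 0.006
gripper_force: 0.0
```

Request:
drive_tool:
  plan:
    - [-0.004,0,0,0,0,0,-1]
    - [-0.004,0,0,0,0,0,-1]
    - [-0.004,0,0,0,0,0,-1]
    - [0,0,0,0,0,0,-1]
    - [0,0,0,0,0,0,-1]

```text
t: 4.2
tcp_pos: [0.5093, 0.2366, 0.1205]
tool_rot: [-0.109, 0.994, 0.0, 0.002]
force: [2.6, 0.1, -1.1]
finger_gap: 0.001
gripper_force: 1.2
```

```bash
python3 go.py w 0 0 .107
```

```text
t 4.2 gap 0.001 F [ 2.56  0.07 -1.15]
yaw x -167.5 tilt [ 3.e-03  6.e-04 -1.e+00]
tool shift mm [-0.3  0.3 -0.5]
tcp rel wheel mm [-0.3 -0.3] tip z 106.5
```

The +x push means the following rib is pressing on the finger's back. I'll ease forward slightly, then lift straight up and look.

Request:
drive_tool:
  plan:
    - [-0.002,0,0,0,0,0,-1]
    - [0,0,0,0,0,0,-1]

```text
t: 4.4
tcp_pos: [0.5099, 0.2368, 0.1204]
tool_rot: [-0.109, 0.994, -0.0, -0.0]
force: [0.6, 0.1, 1.0]
finger_gap: -0.002
gripper_force: 0.8
```

Request:
drive_tool:
  plan:
    - [0,0,-0.015,0,0,0,-1]
    - [0,0,-0.02,0,0,0,-1]
    - [0.044,0,0,0,0,0,-1]
    - [0,0,0,0,0,0,-1]
    - [0,0,0,0,0,0,-1]

```text
t: 4.9
tcp_pos: [0.4644, 0.2269, 0.155]
tool_rot: [-0.109, 0.994, -0.0, -0.002]
force: [-0.1, 0.5, 1.1]
finger_gap: 0.0
gripper_force: 0.0
```

```bash
cat > look.py <<'E'
from meas import *
import sys
a=[]
for n in('top','scene'):
    s=grab(n); im=cv2.cvtColor(s['image'],cv2.COLOR_RGB2BGR)
    x,y=(172,195) if n=='top' else (168,158)
    a.append(cv2.resize(im[y:y+80,x:x+80],(400,400),interpolation=cv2.INTER_CUBIC))
cv2.imwrite('pics/%s.png'%sys.argv[1],np.hstack(a))
E
python3 look.py m3; python3 go.py w -.044 0 .107
```

```text
t 5.0 gap 0.001 F [ 0.7  -0.07 -0.35]
yaw x -167.49 tilt [ 1.e-04 -0.e+00 -1.e+00]
tool shift mm [ 0.6  0.2 34.3]
tcp rel wheel mm [-43.4  -0.2] tip z 141.3
```

View pics/m3.png

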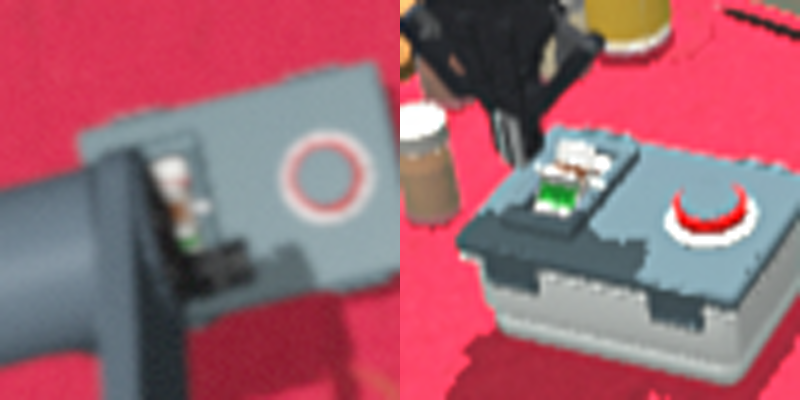

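The wheel now shows brown on top (montage right, about (578,160)), with green next on the robot side, and the box hasn't moved. That was one click, so I'll repeat the same stroke.

Request:
drive_tool:
  plan:
    - [0,0,0.017,0,0,0,-1]
    - [0,0,0.018,0,0,0,-1]
    - [0,0,0,0,0,0,-1]
    - [0,0,0,0,0,0,-1]
    - [-0.005,0,0,0,0,0,-1]
    - [-0.005,0,0,0,0,0,-1]
    - [-0.004,0,0,0,0,0,-1]
    - [0,0,0,0,0,0,-1]

```text
t: 5.8
tcp_pos: [0.482, 0.2306, 0.1209]
tool_rot: [-0.109, 0.994, 0.0, 0.001]
force: [0.1, -0.3, 0.1]
finger_gap: 0.002
gripper_force: 0.0
```

Request:
drive_tool:
  plan:
    - [-0.004,0,0,0,0,0,-1]
    - [-0.004,0,0,0,0,0,-1]
    - [-0.004,0,0,0,0,0,-1]
    - [-0.004,0,0,0,0,0,-1]
    - [-0.004,0,0,0,0,0,-1]
    - [-0.004,0,0,0,0,0,-1]
    - [-0.004,0,0,0,0,0,-1]
    - [-0.002,0,0,0,0,0,-1]
    - [0,0,0,0,0,0,-1]
    - [0,0,0,0,0,0,-1]

```text
t: 6.8
tcp_pos: [0.5102, 0.2368, 0.1202]
tool_rot: [-0.109, 0.994, 0.0, 0.0]
force: [0.3, 0.5, -0.2]
finger_gap: 0.003
gripper_force: 0.5
```

```bash
python3 go.py w 0 0 .107
```

```text
t 6.8 gap 0.003 F [ 0.33  0.47 -0.18]
yaw x -167.5 tilt [ 8.e-04  1.e-04 -1.e+00]
tool shift mm [ 0.6  0.2 -0.8]
tcp rel wheel mm [ 0.6 -0.2] tip z 106.2
```

Lift, then move over the button: 96 mm toward box -y (tool -y).

Request:
drive_tool:
  plan:
    - [0,0,-0.015,0,0,0,-1]
    - [0,0,-0.02,0,0,0,-1]
    - [0,0,0,0,0,0,-1]
    - [0,-0.032,0,0,0,0,-1]
    - [0,-0.032,0,0,0,0,-1]
    - [0,-0.032,0,0,0,0,-1]
    - [0,0,0,0,0,0,-1]
    - [0,0,0,0,0,0,-1]
    - [0,0,0,0,0,0,-1]

```text
t: 7.7
tcp_pos: [0.5299, 0.1437, 0.1548]
tool_rot: [-0.109, 0.994, 0.0, -0.001]
force: [0.3, -0.5, 0.7]
finger_gap: -0.006
gripper_force: 0.0
```

```bash
python3 look.py m4; python3 go.py b 0 0 .107
```

```text
t 7.8 gap -0.0 F [-0.03 -0.97  0.04]
yaw x -167.41 tilt [-8.e-04  1.e-04 -1.e+00]
tool shift mm [-0.1 -0.9 34. ]
tcp rel wheel mm [ -0.1 -95.1] tip z 141.0
```

View pics/m4.png

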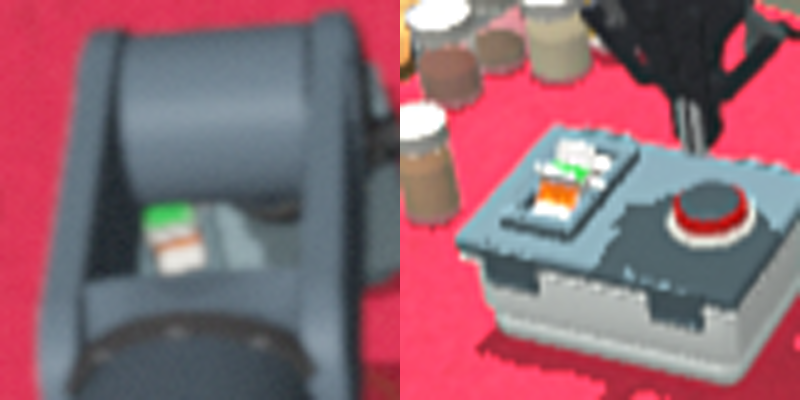

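Green is on top (570,172) with orange on the robot side, matching the sealed box. The fingertip is above the button, so I'll press.

Request:
drive_tool:
  plan:
    - [0,0,0.016,0,0,0,-1]
    - [0,0,0.016,0,0,0,-1]
    - [0,0,0.002,0,0,0,-1]
    - [0,0,0.003,0,0,0,-1]
    - [0,0,0.003,0,0,0,-1]
    - [0,0,0.003,0,0,0,-1]
    - [0,0,0.003,0,0,0,-1]
    - [0,0,0,0,0,0,-1]
    - [0,0,0,0,0,0,-1]

```text
t: 8.7
tcp_pos: [0.531, 0.143, 0.1094]
tool_rot: [-0.109, 0.994, -0.0, 0.0]
force: [-1.1, 0.9, 1.4]
finger_gap: -0.002
gripper_force: 0.8
```

```bash
python3 go.py b 0 0 .093
```

```text
t 8.7 gap -0.002 F [-1.09  0.94  1.36]
yaw x -167.49 tilt [ 7.e-04 -2.e-04 -1.e+00]
tool shift mm [0.6 0.3 2.4]
tcp rel wheel mm [  0.6 -96.3] tip z 95.4
```

Request:
drive_tool:
  plan:
    - [0,0,0.001,0,0,0,-1]
    - [0,0,0.001,0,0,0,-1]
    - [0,0,0.001,0,0,0,-1]
    - [0,0,0,0,0,0,-1]
    - [0,0,0,0,0,0,-1]

```text
t: 9.2
tcp_pos: [0.531, 0.143, 0.1073]
tool_rot: [-0.109, 0.994, -0.0, 0.001]
force: [-3.0, 1.3, 10.2]
finger_gap: -0.0
gripper_force: 4.7
```

Request:
drive_tool:
  plan:
    - [0,0,0.001,0,0,0,-1]
    - [0,0,0,0,0,0,-1]
    - [0,0,0,0,0,0,-1]

```text
t: 9.5
tcp_pos: [0.531, 0.143, 0.1072]
tool_rot: [-0.109, 0.994, -0.0, 0.001]
force: [-3.8, 0.6, 15.9]
finger_gap: -0.0
gripper_force: 7.9
```

The button is bottomed: the force rises with no further travel, and the tip is at 93 mm. Retreat and check.

Request:
drive_tool:
  plan:
    - [0,0,-0.01,0,0,0,-1]
    - [0,0,-0.04,0,0,0,-1]
    - [0,0,-0.05,0,0,0,-1]
    - [0.05,0,0,0,0,0,-1]
    - [0.05,0,0,0,0,0,-1]
    - [0.02,0,0,0,0,0,-1]
    - [0,0,0,0,0,0,-1]
    - [0,0,0,0,0,0,-1]
    - [0,0,0,0,0,0,-1]
    - [0,0,0,0,0,0,-1]

```text
t: 10.5
tcp_pos: [0.4152, 0.1171, 0.2053]
tool_rot: [-0.109, 0.994, -0.0, 0.001]
force: [0.2, 0.1, -0.5]
finger_gap: 0.005
gripper_force: 0.0
```

```bash
python3 look.py m5; python3 go.py b 0 0 .093
python3 - <<'E'
from meas import *
d=load('scene'); C=cloud(d); L=(C[...,:2]-[.5195,.192])@R
print(np.median(C[np.hypot(L[...,0]-.002,L[...,1]+.051)<.012][:,2]))
E
```

```text
t 10.6 gap 0.0 F [-0.78 -0.02  0.49]
yaw x -167.49 tilt [ 5.e-04 -1.e-04 -1.e+00]
tool shift mm [-118.6    0.4   98.2]
tcp rel wheel mm [-118.7  -96.4] tip z 191.2
0.09252677296679857
```

View pics/m5.png

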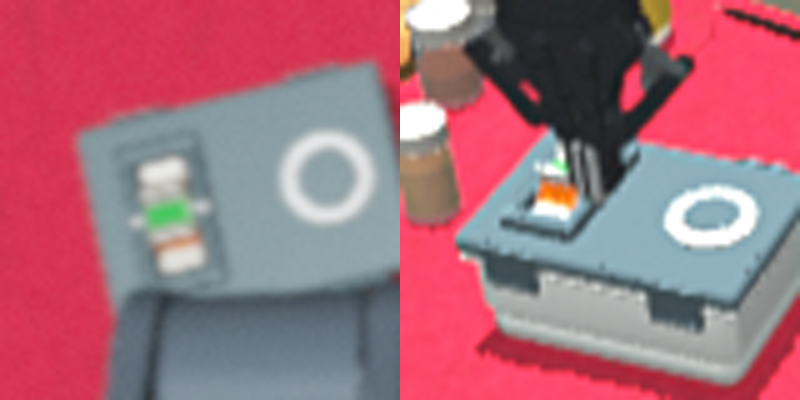

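Green sits centred on top (montage left, (168,213)). No red collar shows, the button top is at 93 mm, and the box hasn't moved. Handing in.

```bash
python3 -c "
from station import manip; print(manip.sign_off())"
```

```text
the job is handed in; nothing more can be done
None
```

The unsealed box's day wheel now shows green on top, matching the sealed box, its seal button is fully down, and the job is handed in at about 10.6 s.

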